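Set the drill jig's hold-down screw

TASK

A hardwood handle blank is lying in the channel of the drill jig. Push it fully home against the steel end stop, wind the hold-down screw down with its crank (clockwise from above) until it bottoms firmly on the blank, without forcing it, and then back it off a quarter of a turn, so that the rest of the batch can slip in and out under it. Leave the two spare blanks beside the channel and the tools on the bench where they are.

Things in the scene. Friction and masses are not known exactly. Their poses are not given: they have to be found in the camera images.
- drill_jig: Drill jig fixed to the bench: plywood board 240 (x) x 230 (y) x 18 mm thick. Origin: centre of the underside; z up. Along its x axis, at y = 0, runs a channel 49 mm wide between two aluminium fences 14 mm high, from x = -15 mm (open end) to x = +100 mm (steel end stop). Its drill head, an aluminium plate on four posts, covers x = +15 to +90, |y| < 56 mm; underside about 76, top (bolts, nut) about 94 mm above the bench.
- stop_face (a point): Middle of the end stop's steel face that the blank must touch: jig x = +100, y = 0 mm, 33 mm above the bench. The face looks along the jig's -x axis and is 30 mm high above the board. The point's axes are the jig's.
- screw_nut (a point): Top of the brass nut in the drill plate, on the upright axis of the hold-down screw: jig x = +65, y = 0 mm, 93 to 97 mm above the bench: the head is clamped on its posts at a height that differs each time. The point's axes are the jig's.
- crank_grip (a point): Centre of the crank's upright black grip, a knob 22 mm across and 42 mm long (point is 23 mm above its lower end), spinning freely on the crank arm 45 mm from the screw's axis. Nothing else stands higher than 3 mm above the grip's lower end. At the start it is on the end-stop side of the screw, within 70 degrees of the jig's +x.
- crank (a joint): Crank angle, rad; grows clockwise seen from above: the screw and its grip go down 12 mm a turn. At 0 the arm points along the jig's +x and the grip's centre is 149 to 153 mm above the bench. The round foot (26 mm across) under the screw starts 1.5 to 20.5 mm above the blank. Free, the grip turns with 1 to 2 N and stays; bottomed, about 1 N more per mm; 5 to 8 N is firm, over 14 N dents the blank.
- blank_thick_centre (a point): Centre of the thickest of three loose hardwood blanks (blocks): 140 mm long, 45 mm wide, 35 mm high, flat on the jig's board, length along the jig's x axis. Any one of the three may be the one in the channel (jig y near 0); the other two lie at jig y about +85 and -85 mm. The point's y axis points along the blank, away from the stop.
- blank_mid_centre (a point): Centre of the middle of three loose hardwood blanks (blocks): 130 mm long, 40 mm wide, 30 mm high, flat on the jig's board, length along the jig's x axis. Any one of the three may be the one in the channel (jig y near 0); the other two lie at jig y about +85 and -85 mm. The point's y axis points along the blank, away from the stop.
- blank_thin_centre (a point): Centre of the thinnest of three loose hardwood blanks (blocks): 120 mm long, 38 mm wide, 25 mm high, flat on the jig's board, length along the jig's x axis. Any one of the three may be the one in the channel (jig y near 0); the other two lie at jig y about +85 and -85 mm. The point's y axis points along the blank, away from the stop.
- caliper: The loose steel caliper, 68 x 230 x 10 mm, lying left of the jig; a bystander. Origin: centre of its underside.
- pencil: The loose carpenter's pencil, 171 mm long, lying right of the jig; a bystander. Origin: centre of its underside.
- hammer: The loose hammer, 265 mm long, lying right of the jig; a bystander. Origin: centre of its underside.

How it is judged:
On the way, in this order (a step that is already met when the one before it is completed fails the run):
1. the blank in the channel is home against the end stop (within 4 mm) (((y of blank_thick_centre in the frame of drill_jig between -0.02 and 0.02 m and x of blank_thick_centre in the frame of drill_jig above 0.026 m and z of blank_thick_centre in the frame of drill_jig between 0.0335 and 0.0375 m) or (y of blank_mid_centre in the frame of drill_jig between -0.02 and 0.02 m and x of blank_mid_centre in the frame of drill_jig above 0.031 m and z of blank_mid_centre in the frame of drill_jig between 0.031 and 0.035 m) or (y of blank_thin_centre in the frame of drill_jig between -0.02 and 0.02 m and x of blank_thin_centre in the frame of drill_jig above 0.036 m and z of blank_thin_centre in the frame of drill_jig between 0.0285 and 0.0325 m))), for 0.2 s.
2. the screw has bottomed on the blank (it presses on it with more than 50 N, about 3 N at the grip) while the blank is home (((y of blank_thick_centre in the frame of drill_jig between -0.02 and 0.02 m and x of blank_thick_centre in the frame of drill_jig above 0.026 m and contact force between foot and blank_thick above 50 N) or (y of blank_mid_centre in the frame of drill_jig between -0.02 and 0.02 m and x of blank_mid_centre in the frame of drill_jig above 0.031 m and contact force between foot and blank_mid above 50 N) or (y of blank_thin_centre in the frame of drill_jig between -0.02 and 0.02 m and x of blank_thin_centre in the frame of drill_jig above 0.036 m and contact force between foot and blank_thin above 50 N))), for 0.15 s.
3. the screw has been backed off a quarter of a turn (foot 2.0 to 4.0 mm above the blank, a sixth to a third of a turn) (((y of blank_thick_centre in the frame of drill_jig between -0.02 and 0.02 m and x of blank_thick_centre in the frame of drill_jig above 0.026 m and z of blank_thick_centre in the frame of drill_jig between 0.0335 and 0.0375 m and z of foot_c0 in the frame of drill_jig between 0.058 and 0.06 m) or (y of blank_mid_centre in the frame of drill_jig between -0.02 and 0.02 m and x of blank_mid_centre in the frame of drill_jig above 0.031 m and z of blank_mid_centre in the frame of drill_jig between 0.031 and 0.035 m and z of foot_c0 in the frame of drill_jig between 0.053 and 0.055 m) or (y of blank_thin_centre in the frame of drill_jig between -0.02 and 0.02 m and x of blank_thin_centre in the frame of drill_jig above 0.036 m and z of blank_thin_centre in the frame of drill_jig between 0.0285 and 0.0325 m and z of foot_c0 in the frame of drill_jig between 0.048 and 0.05 m))), for 0.2 s.
At the end, for the whole second after the job is handed in: The blank in the channel lies flat with its end within 4 mm of the end stop, the foot of the screw stands 2.0 to 4.0 mm above it (a sixth to a third of a turn from first touch; a quarter turn is 3 mm), and the crank is at rest (((y of blank_thick_centre in the frame of drill_jig between -0.02 and 0.02 m and x of blank_thick_centre in the frame of drill_jig above 0.026 m and z of blank_thick_centre in the frame of drill_jig between 0.0335 and 0.0375 m and z of foot_c0 in the frame of drill_jig between 0.058 and 0.06 m) or (y of blank_mid_centre in the frame of drill_jig between -0.02 and 0.02 m and x of blank_mid_centre in the frame of drill_jig above 0.031 m and z of blank_mid_centre in the frame of drill_jig between 0.031 and 0.035 m and z of foot_c0 in the frame of drill_jig between 0.053 and 0.055 m) or (y of blank_thin_centre in the frame of drill_jig between -0.02 and 0.02 m and x of blank_thin_centre in the frame of drill_jig above 0.036 m and z of blank_thin_centre in the frame of drill_jig between 0.0285 and 0.0325 m and z of foot_c0 in the frame of drill_jig between 0.048 and 0.05 m)) and velocity of joint crank between -0.05 and 0.05 rad/s).
It fails at once if the screw was forced: the foot pressed on a blank with more than 350 N (about 15 N at the grip) (contact force between foot and blank_thick above 350 N or contact force between foot and blank_mid above 350 N or contact force between foot and blank_thin above 350 N).
It fails at once if a spare blank was moved by more than 20 mm ((distance of blank_thick_centre from where it was at the start of the episode above 0.02 m and not (y of blank_thick_centre in the frame of drill_jig between -0.02 and 0.02 m)) or (distance of blank_mid_centre from where it was at the start of the episode above 0.02 m and not (y of blank_mid_centre in the frame of drill_jig between -0.02 and 0.02 m)) or (distance of blank_thin_centre from where it was at the start of the episode above 0.02 m and not (y of blank_thin_centre in the frame of drill_jig between -0.02 and 0.02 m))).
It fails at once if a tool on the bench was moved by more than 30 mm (distance of any of caliper, pencil, hammer from where it was at the start of the episode above 0.03 m).
It also fails if it takes over 69 s, if anything falls off the work surface, if the arm or the gripper's body presses on something with over 40 N, if the wrist force passes 120 N, or if a joint passes its speed limit or range.

ROBOT

A 6-joint arm with a two-finger parallel gripper is mounted at the origin on a cart in front of the work surface, level with it; the furniture and walls round the work are solid. World frame = base frame: x ahead of the robot, y to its left, z up, the work surface at z = 0. Lengths are in m, angles in rad, forces in N, time in s.
With the tool pointing down it reaches from about 0.35 to 1 m from the base axis. Payload 7.1 kg.
Tool frame: the origin (TCP) lies between the finger pads; the fingertips stand 22 mm ahead of it and the grasp point (between the pads) lies 3 mm ahead of it; z points along the fingers, y is the line along which they close (so a half turn about z gives the same grasp; the last joint's range is limited). The gripper opens to 85 mm and grips with 20 to 120 N. Pads are 22 mm wide; open, the fingers measure 114 mm over their backs; the gripper's body (76 mm by 85 mm) begins 54 mm behind the grasp point. The pads swing forward as they close: fully open they stand 13 mm farther back than shut.
Start: joints at [-1.322, 0.423, 1.63, -0, 1.089, -0.019], TCP at [0.165, -0.603, 0.253] pointing down, gripper open.
Joint ranges: [-3, 3], [-0.9, 2.11], [0.09, 2.58], [-1.31, 4.45], [0.11, 2.69], [-2.54, 2.54]. Speed limits (rad/s): [2.39, 2.39, 3.01, 3.14, 3.14, 3.14].

INTERFACE

Orientations are given as a rotation vector (axis times angle).
In Python, from rig import manip gives the robot as it stands. The module is installed in compiled form; this text tells all that it offers. Calls block until the motion is done:
- manip.move_to(position, orientation): joint-space move of the TCP to a pose.
- manip.servo_line(position, orientation=None, rate=0.15): straight line of the TCP; orientation=None keeps the orientation; rate is the mean speed in m/s.
- manip.set_joints(angles): joint-space move.
- manip.command_gripper(opening, f_grip=None): finger opening in m; f_grip is the grip in N (None keeps the last); returns when the fingers have stopped.
- manip.hold(seconds).
- manip.solve_ik(position, orientation): joint angles nearest the present ones, or None.
- manip.camera(name): name is "side" or "top"; returns a dict with "image" (400x640x3 uint8, red, green, blue), "fx", "fy", "cx", "cy" (pixels), "cam_to_world" (4x4, takes a point from camera to world coordinates). Camera axes: x right, y down, z forward; pixel columns grow to the right and rows downward; lengths in m; the calibration is good to about 2 mm. A picture is of the moment at which its call begins. There is no depth.
A pose or a line that the arm cannot do raises manip.IKError and nothing moves.
- manip.sign_off(): hands the job in; it is judged then, once.
Readings, each from a call of its own:
- manip.get_time(): time.
- manip.get_joint_positions(): joint angles.
- manip.get_joint_vel(): joint speeds.
- manip.get_tau(): joint torques, N m.
- manip.get_position(): TCP position.
- manip.get_ee_rot(): TCP orientation.
- manip.get_contact_force(): force on the tool from outside, world axes, zero at the start.
- manip.get_torque(): the same for the moment, N m.
- manip.get_width(): finger opening in m.
- manip.get_grip_force(): force on a finger pad.
Only numpy, scipy, OpenCV 4.12 (cv2) and the standard library are available. Lean on these libraries where they do the work, as an engineer would, in place of code of your own. Each camera call takes 0.05 s, during which the arm holds its last target. There are 200 camera calls.

## Working session

There is one attempt and no reset: what is moved stays moved. The work goes in short steps, each a Python script; the robot and the scene stay as the last script left them, time stands still between calls to the robot, and variables do not carry over. Pictures are saved under pics/ and viewed, at most 10 in all, crops included, and the job is handed in when it is done.

```bash
mkdir -p pics; python3 - <<'E'
from rig import manip
import cv2,numpy as np
for n in("top","side"):
    c=manip.camera(n); cv2.imwrite(f"pics/{n}0.png",c["image"][:,:,::-1])
    print(n,c["fx"],c["fy"],c["cx"],c["cy"]);print(np.round(c["cam_to_world"],4))
print(manip.get_time(),manip.get_ee_rot(),manip.get_position())
E
```

```text
top 433.34462924010796 433.34462924010796 313.55455378403474 194.32038318289892
[[ 4.2000e-03 -9.8550e-01  1.6950e-01  3.3540e-01]
 [-1.0000e+00 -4.4000e-03 -9.0000e-04 -8.7000e-03]
 [ 1.6000e-03 -1.6950e-01 -9.8550e-01  1.3756e+00]
 [ 0.0000e+00  0.0000e+00  0.0000e+00  1.0000e+00]]
side 388.3246018638689 388.3246018638689 315.1690258734107 195.2889044358943
[[ 0.9996 -0.0111 -0.0277  0.5773]
 [ 0.0219 -0.3539  0.935  -1.0898]
 [-0.0201 -0.9352 -0.3535  0.5368]
 [ 0.      0.      0.      1.    ]]
0.1 [-3.11212389e+00 -4.19160038e-01  1.92029237e-04] [ 0.16528662 -0.60227919  0.25261376]
```

View pics/top0.png

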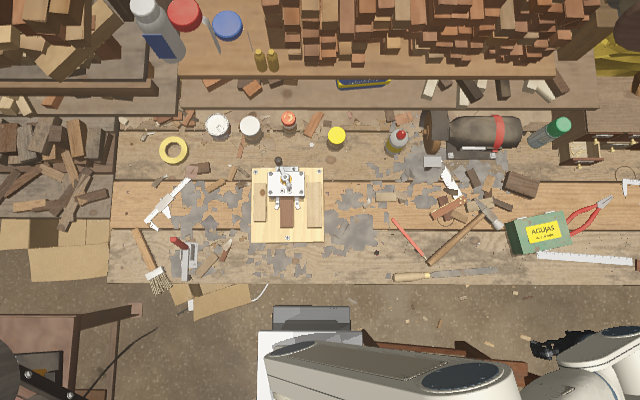

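View pics/side0.png

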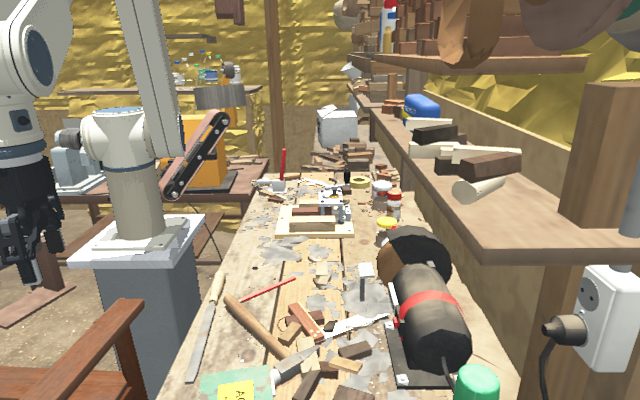

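Top view: the jig is at about px (287,205), with its +x facing the wall (image up). The grip is near (279,160). Side view: the jig is at about (315,215). I'll enlarge both.

```bash
python3 - <<'E'
import cv2,numpy as np
t=cv2.imread("pics/top0.png")[148:252,236:340]; s=cv2.imread("pics/side0.png")[160:245,265:365]
a=cv2.resize(t,(600,600),interpolation=cv2.INTER_CUBIC)
cv2.imwrite("pics/tc.png",a)
cv2.imwrite("pics/sc.png",cv2.resize(s,None,fx=7,fy=7,interpolation=cv2.INTER_CUBIC))
E
```

```text
(no output)
```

View pics/tc.png

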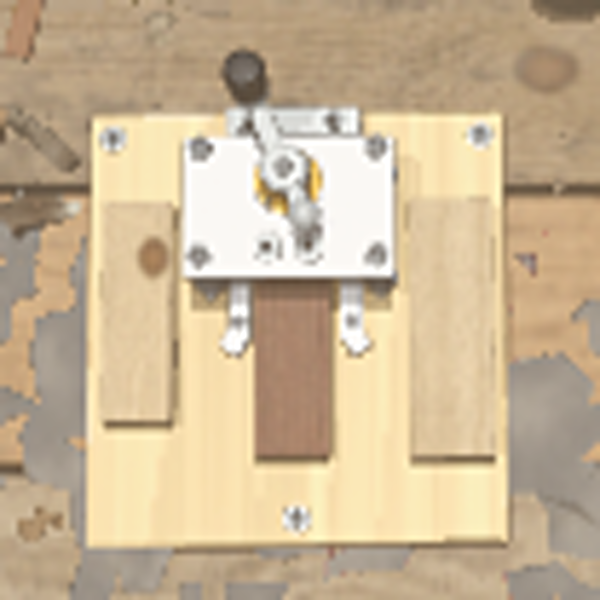

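View pics/sc.png

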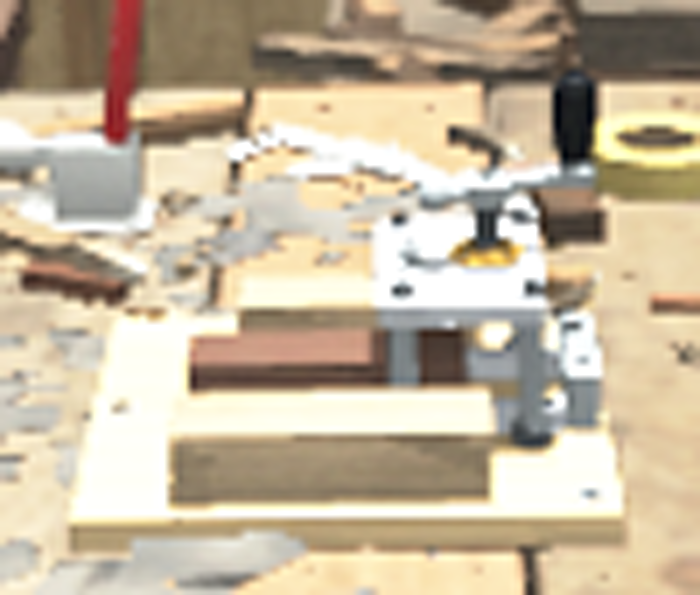

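Top crop: the channel holds the reddish mid-width blank, with its front end at crop y≈458. The thin blank is on the left and the thick one on the right. The grip top is at (245,68) in the crop. Side crop: the grip spans y≈72–160 at x≈574. Next I'll compute poses.

```bash
cat > h.py <<'E'
import numpy as np, cv2
from rig import manip
def ray(c,u,v):
    d=np.array([(u-c["cx"])/c["fx"],(v-c["cy"])/c["fy"],1.]); M=c["cam_to_world"]; return M[:3,3],M[:3,:3]@d
def plane(c,u,v,z):
    o,d=ray(c,u,v); return (o+d*(z-o[2])/d[2])
def tri(r1,r2):
    (a,d),(b,e)=r1,r2; s=np.linalg.lstsq(np.c_[d,-e],b-a,rcond=None)[0]; p,q=a+d*s[0],b+e*s[1]
    return (p+q)/2,np.linalg.norm(p-q)
def rot(psi): return np.pi*np.array([np.cos(psi/2),np.sin(psi/2),0])
E
python3 - <<'E'
from h import *
t=manip.camera("top"); s=manip.camera("side")
T=lambda u,v:(236+(u+.5)/5.769-.5,148+(v+.5)/5.769-.5)
S=lambda u,v:(265+(u+.5)/7-.5,160+(v+.5)/7-.5)
P=np.array([plane(t,*T(*p),.018) for p in[(92,115),(503,113),(508,543),(87,545)]])[:,:2]
J=np.array([(.12,.115),(.12,-.115),(-.12,-.115),(-.12,.115)])
H=(J-J.mean(0)).T@(P-P.mean(0)); psi=np.arctan2(H[0,1]-H[1,0],H[0,0]+H[1,1])
R=np.array([[np.cos(psi),-np.sin(psi)],[np.sin(psi),np.cos(psi)]]); c=P.mean(0)
print("jig",c,psi,"resid mm",(1e3*(P-(J@R.T+c))).round(1).tolist())
for n,p,z in[("front end",(292,458),.048),("nut hub",(285,168),.128),("board front screw",(296,518),.018)]:
    q=plane(t,*T(*p),z)[:2]; print(n,q,(q-c)@R)
g,e=tri(ray(t,*T(245,65)),ray(s,*S(574,76))); print("grip top",g,e,(g[:2]-c)@R)
np.savez("jig.npz",c=c,psi=psi,g=g)
E
```

```text
jig [0.53717396 0.07350208] 0.01201977742596944 resid mm [[-0.5, -0.3], [-1.0, 0.9], [0.4, 0.9], [1.1, -1.5]]
front end [0.4616525  0.07360063] [-0.07551482  0.00100626]
nut hub [0.60213321 0.07441302] [0.06496551 0.0001301 ]
board front screw [0.43195972 0.07280999] [-0.10521496  0.00057257]
grip top [0.64406856 0.09197936 0.17318143] 0.0007768458277663264 [0.10710897 0.01719113]
```

```bash
cat >> h.py <<'E'
try:
    D=np.load("jig.npz"); C,PSI=D["c"],float(D["psi"])
    RJ=np.array([[np.cos(PSI),-np.sin(PSI)],[np.sin(PSI),np.cos(PSI)]])
    def W(x,y,z): return [*(RJ@[x,y]+C),z]
    def F(): return RJ.T@np.array(manip.get_contact_force())[:2]
    def JX(): p=np.array(manip.get_position()); return np.r_[RJ.T@(p[:2]-C),p[2]]
except FileNotFoundError: pass
E
python3 - <<'E'
from h import *
O=rot(PSI)
print(manip.solve_ik(W(.11,0,.2),O),manip.solve_ik(W(.02,0,.15),O))
manip.command_gripper(0.0)
manip.move_to(W(-.11,.001,.2),O)
manip.servo_line(W(-.11,.001,.051),rate=.2)
print("t",manip.get_time(),JX(),manip.get_contact_force())
manip.servo_line(W(-.091,.001,.051),rate=.1)
f0=F()
x=-.091
while x<-.03:
    x+=.003; manip.servo_line(W(x,.001,.051),rate=.08)
    f=F(); print(round(x,3),JX()[0].round(4),f.round(1),round(manip.get_time(),2))
    if f[0]<-7: break
E
```

```text
[ 9.68400053e-02  5.21219681e-01  1.60550696e+00 -4.44089210e-16
  1.01486601e+00  1.65561655e+00] [ 1.10411688e-01  4.73193460e-01  1.83901546e+00 -4.44089210e-16
  8.29383729e-01  1.66918824e+00]
t 4.4333 [-0.10950651  0.0009121   0.05148053] [0.23170826 0.6426814  0.64309313]
-0.088 -0.0882 [-0.   1.1] 5.03
-0.085 -0.0849 [0.1 0.2] 5.28
-0.082 -0.0818 [ 0.8 -0. ] 5.53
-0.079 -0.0787 [-0.1  1.1] 5.78
-0.076 -0.0757 [1.3 0.5] 6.03
-0.073 -0.0726 [-0.2 -0.8] 6.28
-0.07 -0.0696 [ 0.1 -0.4] 6.53
-0.067 -0.0667 [-0.8  0.1] 6.78
-0.064 -0.0636 [0.2 0.2] 7.03
-0.061 -0.0607 [0.1 0.1] 7.28
-0.058 -0.0577 [-0.6  0.7] 7.53
-0.055 -0.0546 [-0.3  0.4] 7.78
-0.052 -0.0516 [ 0.3 -0.2] 8.03
-0.049 -0.0487 [ 0.1 -0.5] 8.28
-0.046 -0.0456 [0.7 0.2] 8.53
-0.043 -0.0427 [-1.   0.7] 8.78
-0.04 -0.0396 [0.3 0.3] 9.03
-0.037 -0.0386 [-4.9 -0.1] 9.28
-0.034 -0.0385 [-12.9   0.8] 9.53
```

```bash
python3 - <<'E'
from h import *
O=rot(PSI)
manip.servo_line(W(-.06,.001,.051),rate=.15)
manip.command_gripper(.06)
manip.servo_line(W(-.06,.001,.25),rate=.3)
manip.servo_line(W(.107,.017,.25),O,rate=.3)
manip.hold(.1)
c=manip.camera("top"); cv2.imwrite("pics/top1.png",cv2.resize(c["image"][148:252,236:340,::-1],(600,600),interpolation=cv2.INTER_CUBIC))
manip.servo_line(W(.107,.017,.159),rate=.15)
print(manip.get_contact_force(),manip.get_time())
manip.command_gripper(.015,f_grip=40)
manip.hold(.2)
p=JX(); print(p,manip.get_width(),manip.get_grip_force(),manip.get_contact_force(),manip.get_time())
print("r,phi",np.hypot(p[0]-.065,p[1]),np.degrees(np.arctan2(p[1],p[0]-.065)))
c=manip.camera("side"); cv2.imwrite("pics/side1.png",cv2.resize(c["image"][150:235,265:365,::-1],None,fx=7,fy=7,interpolation=cv2.INTER_CUBIC))
E
```

```text
[-0.62365193  0.29096443  0.27683827] 12.8833
[0.10791772 0.01715285 0.15989305] 0.020015504337255755 39.32869275100529 [0.93847638 0.91806241 6.42839084] 13.525
r,phi 0.046218514621527415 21.785022873411776
```

View pics/side1.png

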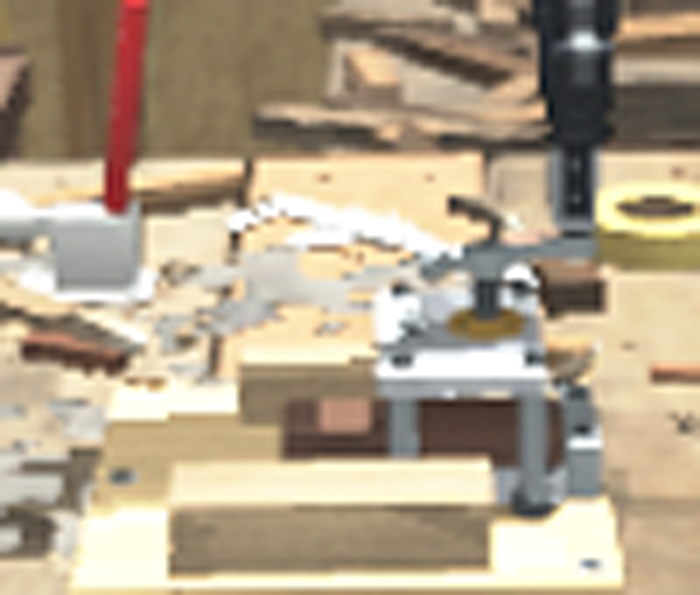

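The blank is home against the stop (its end is at the stop block, x≈565). The fingers hold the knob just above the arm. Now I'll wind it down with force feedback.

```bash
cat > wind.py <<'E'
from h import *
import sys,json
try: S=json.load(open("st.json"))
except FileNotFoundError: S=dict(phi=21.8,cx=.066,cy=0.,r=.045,z0=.1615,phi0=21.8,log=[])
def step(dphi,rate=.15):
    S["phi"]+=dphi; a=np.radians(S["phi"])
    manip.servo_line(W(S["cx"]+S["r"]*np.cos(a),S["cy"]+S["r"]*np.sin(a),S["z0"]+.012*(S["phi"]-S["phi0"])/360),rate=rate)
    return read()
def read(n=1):
    f=0
    for _ in range(n):
        if n>1: manip.hold(.05)
        f=f+F()/n
    p=JX(); act=np.unwrap([np.radians(S["phi"]),np.arctan2(p[1]-S["cy"],p[0]-S["cx"])])[1]
    rh=np.array([np.cos(act),np.sin(act)]); Fr=f@rh; Ft=-(f@[rh[1],-rh[0]])
    S["cx"]+=1e-4*Fr*rh[0]; S["cy"]+=1e-4*Fr*rh[1]
    rad=np.hypot(p[0]-S["cx"],p[1]-S["cy"])
    S["log"].append([np.degrees(act),Ft,Fr,rad,p[2]]); return np.degrees(act),Ft,Fr,rad
def save(): json.dump(S,open("st.json","w"))
E
cat > down.py <<'E'
from wind import *
lim=float(sys.argv[1]); n=0; why="limit"; L0=len(S["log"])
while S["phi"]>S["phi0"]-lim:
    a,Ft,Fr,rad=step(-6)
    if Ft>3.2:
        a,Ft,Fr,rad=read(3)
        while Ft>3.2 and Ft<6:
            step(-1.5); a,Ft,Fr,rad=read(3)
        if Ft>=6: why="firm"; break
    if abs(Fr)>12 or abs(rad-.045)>.006: why="off"; break
save()
for l in S["log"][L0:][::1 if lim<100 else 2][-45:]: print(*np.round(l,4))
print(why,S["phi"],S["cx"],S["cy"],manip.get_contact_force(),manip.get_time())
E
python3 down.py 60
```

```text
15.5066 -0.0651 -0.2617 0.0443 0.1603
9.3379 0.2765 1.2803 0.0441 0.1602
3.3104 0.013 -2.2096 0.0442 0.16
-2.6972 -0.0638 -2.163 0.0443 0.1599
-8.7472 0.0922 -5.0567 0.0447 0.1598
-14.6196 -0.2517 -3.3353 0.0447 0.1597
-20.4863 0.6391 -4.3484 0.0449 0.1596
-26.3633 0.4971 -4.6142 0.0451 0.1595
-32.2966 0.8554 -3.8136 0.0452 0.1594
-38.2469 0.7173 -4.6189 0.0454 0.1593
limit -38.2 0.06333607664113727 0.001019059749534124 [ -3.22433459   3.38416547 -24.02243393] 16.075
```

```bash
sed -i 's|^    rad=|    fz=manip.get_contact_force()[2]; S["z0"]+=float(np.clip(2e-5*fz,-5e-4,5e-4))\n    rad=|; s|p\[2\]\]); return|p[2],fz]); return|' wind.py
python3 down.py 150
```

```text
-44.1804 0.8467 -3.4594 0.0454 0.1592 -25.0393
-55.8459 1.2262 -1.3197 0.0456 0.1586 -19.2239
-67.7986 0.4303 1.7507 0.0454 0.1578 -9.6158
-80.0274 -0.4099 2.1532 0.045 0.1569 -0.6928
-92.4343 -0.6201 0.4736 0.0448 0.1561 2.6781
-104.5902 -0.4885 -2.6979 0.045 0.1555 1.4025
-116.571 -0.8135 -3.1178 0.0452 0.1551 0.8617
-128.5513 -1.3177 -2.7501 0.0452 0.1548 -0.7027
limit -128.2 0.06361095401963164 0.001990057687499206 [ 0.64766169  2.97992644 -0.70268819] 19.825
```

```bash
python3 - <<'E'
s=open("down.py").read()
s=s.replace('    if Ft>3.2:\n','    b=np.median([l[1] for l in S["log"][-12:-2]])\n    if Ft>b+2.5:\n').replace('while Ft>3.2 and Ft<6','while b+2<Ft<b+5').replace('if Ft>=6:','if Ft>=b+5:').replace('"firm"','f"firm base {b:.2f}"')
open("down.py","w").write(s)
E
python3 down.py 640
```

```text
-134.518 0.0178 -2.5254 0.0452 0.1546 0.7874
-146.5645 0.157 -2.2594 0.0452 0.1542 0.372
-158.5541 -0.1549 -1.8177 0.0452 0.1538 -0.2443
-170.5562 -0.3825 -2.2092 0.0452 0.1534 0.8454
-182.5251 -0.87 -1.8306 0.0452 0.153 0.3357
-194.5626 -0.4157 -1.1799 0.0451 0.1526 -0.3567
-206.5362 -0.0484 -1.8201 0.0452 0.1522 0.2068
-218.5261 -0.1913 -2.5427 0.0453 0.1519 0.785
-230.6065 -0.2515 -1.4589 0.0452 0.1515 1.3782
-242.5987 -0.5743 -0.8351 0.0451 0.1511 2.2252
-254.5669 -1.1656 -1.5818 0.0452 0.1508 1.4907
-266.5532 -0.5542 -2.4456 0.0453 0.1504 0.9393
-278.51 -0.3717 -0.8362 0.045 0.15 0.9254
-290.5383 0.0226 -1.9634 0.0451 0.1497 -0.0779
-302.5967 -0.5591 -0.6161 0.0451 0.1493 -0.6193
-314.5987 0.1271 -1.1377 0.0451 0.1489 0.6514
-326.6408 -0.4888 -1.1197 0.045 0.1485 -0.8386
-338.6747 -0.6382 -0.9035 0.0451 0.1481 -0.4802
-350.6659 0.1908 -0.8341 0.0451 0.1476 -0.2074
-362.6607 -1.1311 -0.7641 0.0451 0.1472 -1.1361
-374.6503 -0.4683 -0.9635 0.0451 0.1468 -0.673
-386.5882 0.2011 -1.1922 0.0452 0.1464 -0.4957
-391.8689 2.9731 -0.8079 0.0453 0.1463 0.5165
-393.0043 4.6624 -0.989 0.0454 0.1463 -0.3136
firm base -0.62 -393.7 0.0651411556173647 0.0005459995532429425 [ 1.96783701  3.68149492 -0.31357789] 31.375
```

```bash
python3 - <<'E'
from wind import *
for l in S["log"][-10:]: print(*np.round(l,3))
print("--")
step(-1.5); print(np.round(read(4),3))
if S["log"][-1][1]<6: step(-1.); print(np.round(read(4),3))
manip.hold(.2); save(); print(S["phi"],manip.get_time())
E
```

```text
-356.644 -0.883 -0.702 0.045 0.147 -0.737
-362.661 -1.131 -0.764 0.045 0.147 -1.136
-368.619 -0.606 -0.232 0.045 0.147 -1.222
-374.65 -0.468 -0.964 0.045 0.147 -0.673
-380.64 0.066 -1.677 0.045 0.147 -0.739
-386.588 0.201 -1.192 0.045 0.146 -0.496
-391.901 3.528 -1.261 0.045 0.146 -0.83
-391.869 2.973 -0.808 0.045 0.146 0.516
-393.026 5.22 -1.285 0.045 0.146 -0.537
-393.004 4.662 -0.989 0.045 0.146 -0.314
--
[-3.9419e+02  5.6950e+00 -9.8100e-01  4.6000e-02]
[-3.94949e+02  6.23700e+00 -9.68000e-01  4.60000e-02]
-396.2 32.475
```

```bash
python3 - <<'E'
from wind import *
T=-298.5
while S["phi"]<T-.1: r=step(min(6,T-S["phi"]))
print(np.round(read(3),3),manip.get_contact_force())
manip.command_gripper(.05); manip.hold(.2)
p=JX(); manip.servo_line([*manip.get_position()[:2],.28],rate=.2)
save(); print(JX(),manip.get_time())
manip.servo_line(W(-.12,-.0,.28),rate=.3)
O=(236,148)
for n,(x0,y0,x1,y1) in dict(top=(236,148,340,252),side=(265,150,365,235)).items():
    c=manip.camera(n); cv2.imwrite(f"pics/{n}2.png",c["image"][:,:,::-1])
a=cv2.resize(cv2.imread("pics/top2.png")[148:252,236:340],(440,440),interpolation=cv2.INTER_CUBIC)
b=cv2.resize(cv2.imread("pics/side2.png")[165:228,300:352],(360,436),interpolation=cv2.INTER_CUBIC)
cv2.imwrite("pics/fin.png",np.hstack([a,cv2.copyMakeBorder(b,0,4,0,0,cv2.BORDER_CONSTANT)]))
E
```

```text
[-2.98568e+02 -6.30000e-01  4.96000e-01  4.50000e-02] [ 1.19238789 -0.25776765 -0.42833536]
[0.08680303 0.03992859 0.27888004] 38.275
```

View pics/fin.png

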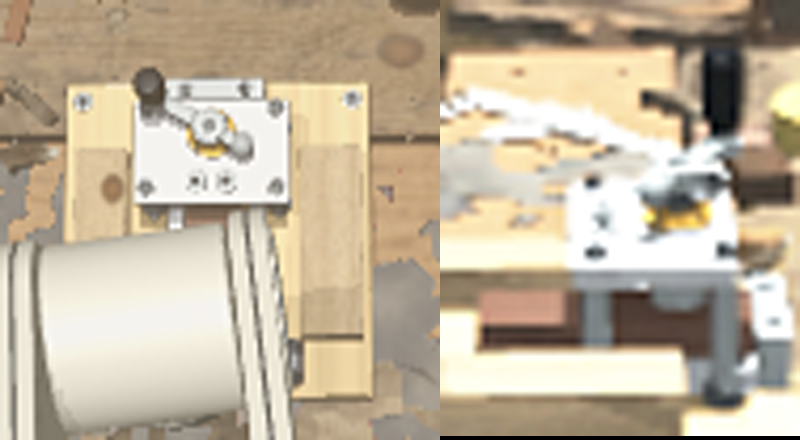

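The final view shows the grip about 60° to the left of jig +x (crop px 148,80), as commanded. The foot is just above the blank at (680,300), the blank is still against the stop, and the spares are in place.

```bash
python3 -c "
from rig import manip
print(manip.sign_off(), manip.get_time())"
```

```text
the job is handed in; nothing more can be done
the job is handed in; nothing more can be done
```

I pushed the blank home against the end stop, wound the screw down to about 6 N at the grip, backed it off about 90° from first touch (roughly 3 mm), and handed the job in at about 40 s; the hand-in gave no verdict, so I don't know the judged result.

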